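# Empty the chip pan of the hand-edging stand

### The job

Draw the chip pan right out from under the clear cover of the hand-edging stand, put both brown offcuts from it into the grey scrap bin, then slide the empty pan back under the cover, flat on the worktop and fully home against the back stop. Do not knock hard against the stand, and leave everything else on the worktop where it is.

Things in the scene. Friction and masses are not known exactly. Their poses are not given: they have to be found in the camera images.
- edging_stand: hand-edging stand, fixed: aluminium guide channel with a grey motor head and wheel on top (up to 150 mm high). Origin on the worktop at the centre of the pan's home place, z up; the channel runs along x, its mouth looks to -x. Inside 120 mm wide (y -60 to +60); side walls 6 mm thick, x -58 to +60, 83 mm high; back stop face at x = +60
- stand_mouth (a point): middle of the channel's mouth at worktop level, 58 mm from the stand's origin towards its -x; axes as the stand's. Small flared guides, 30 mm high, lead in from here: they reach 22 mm outward and open to y = +-70
- cover_edge (a point): middle of the front edge of the clear splash cover, 85 mm above the worktop, 97 mm from the stand's origin towards its -x; axes as the stand's. The cover (4 mm sheet, 132 mm wide, edge trim from 81 to 89 mm high) roofs the channel and juts 39 mm out of its mouth, over the pan's handle when the pan is home
- chip_pan: loose flat steel pan, about 0.3 kg, 116 mm long (x) by 112 mm wide (y), walls 18 mm high, walls and floor 4 mm thick. Origin under its centre, z up. A black upright handle fin stands out of its front (-x) end: 12 mm thick (y), x -56 to -90, z 10 to 44 mm. Against the back stop its origin is 2 mm past the stand's, axes as the stand's; it starts 0 to 4 mm short of the stand's origin
- offcut_block: brown acetate offcut lying in the pan, a plain block 16 (x) x 28 (y) x 16 (z) mm; origin at the centre of its underside, z up
- offcut_step: brown acetate offcut lying in the pan, a stepped block 16 mm wide (x); foot 30 mm long (y, -15 to +15) and 10 mm high, upper step from y = -3.5 to +13.5 up to z = 18 mm; origin at the centre of its underside, z up
- scrap_bin: open grey plastic scrap bin, 120 x 120 mm and 62 mm high, walls and floor 4 mm; origin under its centre, z up; loose, 0.6 kg
- tub: small plastic tub with lid, 100 x 130 x 55 mm; bystander, origin at the centre of its underside
- mug: spotted mug, 78 x 114 x 93 mm; bystander, origin at the centre of its underside
- tape_roll: roll of tape lying flat, 106 mm across, 25 mm high; bystander, origin at the centre of its underside
- job_pad: spiral pad lying flat, 148 x 109 x 14 mm; bystander, origin at the centre of its underside
- tweezers: steel tweezers lying flat, 130 mm long; bystander, origin at the centre of its underside
- lens_blank_1: round grey lens blank lying flat, 68 mm across, 8 mm high; bystander, origin at the centre of its underside

How it is judged:
By the outcome, as a careful person would: the job done as asked, in the order asked, and still so for the second after the job is handed in, with the robot touching nothing.
It also fails if it takes over 69 s, if anything falls off the work surface, if the arm or the gripper's body presses on something with over 40 N, if the wrist force passes 120 N, or if a joint passes its speed limit or range.

### The arm

A 6-joint arm with a two-finger parallel gripper is mounted at the origin on a cart in front of the work surface, level with it; the furniture and walls round the work are solid. World frame = base frame: x ahead of the robot, y to its left, z up, the work surface at z = 0. Lengths are in m, angles in rad, forces in N, time in s.
With the tool pointing down it reaches from about 0.25 to 0.775 m from the base axis. Payload 4 kg.
Tool frame: the origin (TCP) lies midway between the tips of the shut fingers; the grasp point (between the pads) lies 19 mm behind it (env.tcp_to_grasp is the distance from the TCP to the grasp point, in m); z points along the fingers, y is the line along which they close (so a half turn about z gives the same grasp; the last joint's range is limited). The gripper opens to 94 mm and grips with 3 to 60 N. Pads are 16 mm wide; open, the fingers measure 119 mm over their backs; the gripper's body (75 mm by 177 mm) begins 78 mm behind the grasp point.
Start: joints at [-1.237, 0.087, 1.371, -0, 1.684, -0.103], TCP at [0.233, -0.498, 0.206] pointing down, gripper open.
Joint ranges: [-3.1, 3.1], [-0.76, 2.03], [0.27, 2.55], [-1.08, 4.22], [0.17, 2.65], [-2.57, 2.57]. Speed limits (rad/s): [2.79, 2.79, 3.14, 3.14, 3.14, 3.14].

### API

Orientations are given as a rotation vector (axis times angle).
In Python, from station import env gives the robot as it stands.
- The arm moves only by the shell command python3 -m inch 'ROWS' [FORCE]. ROWS is JSON, a list of rows, each a list of 7 numbers: the turn, a rotation vector about the tool's x, y, z in degrees, then the shift along the tool's x, y, z in cm, then the closure, from -1 (fully open) to 1 (shut). In form: [[ax, ay, az, tx, ty, tz, jaw], ...]. A call has 1 to 20 rows; each row shifts and turns the commanded pose from where the row before left it, along the tool's axes as they then stand; what a row does not reach is not made up. A row lasts 1/10 s, in which the tool goes at most 50 mm and 8.59 degrees, less where a joint would pass 70% of its speed; a pose out of reach is approached as far as the arm can. A call with a gripper value outside its range is refused whole. The fingers move at their own pace and stop on an object; FORCE is the grip in N (left out, the last holds). Time passes only in rows, so rows that do not move let the fingers close. It gives the time, the measured TCP pose, the force, the opening and the grip force at its end, in the units of the state.
- env.read_state(): the state, without advancing time (a new reading comes with each control period).
- env.read_camera(name): name is "scene" or "top" or "wrist"; returns (picture, depth): 384x512x3 uint8, red, green, blue; 384x512 float32, m along the optical axis (not along the pixel's ray), 0 where there is no reading.
- env.get_calibration(name): a dict with "fx", "fy", "cx", "cy" (pixels), "view" (4x4, takes a point from world to camera coordinates). Camera axes: x right, y up, looking along -z (the intrinsics and any distortion apply to the point x, -y, -z); pixel columns grow to the right and rows downward; lengths in m; the calibration is good to about 2 mm. A picture is of the moment at which its call begins: read the wrist's pose just before it. get_calibration takes no time and is no camera call; for the wrist camera it gives the pose at the moment of the call.
- env.finish_job(): hands the job in; it is judged then, once.
The state is a dict: "t": time; "q": joint angles; "joint_vel": joint speeds; "joint_efforts": joint torques, N m; "tool_pos": TCP position; "ee_rot": TCP orientation; "ft_force": force on the tool from outside, world axes, zero at the start; "moment": the same for the moment, N m; "width": opening from 0.0 (shut) to 1.0 (fully open); "grip_force": force on a finger pad.
Only numpy, scipy, OpenCV 4.12 (cv2) and the standard library are available. Lean on these libraries where they do the work, as an engineer would, in place of code of your own. Each camera call takes 0.05 s, during which the arm holds its last target. There are 200 camera calls.

## Working session

There is one attempt and no reset: what is moved stays moved. The work goes in short steps, Python scripts to look and compute and a shell command to move; the robot and the scene stay as the last step left them, time stands still between calls to the robot, and variables do not carry over. Pictures are saved under pics/ and viewed, at most 10 in all, crops included, and the job is handed in when it is done.

```bash
ls; mkdir -p pics; cat > h.py <<'E'
import numpy as np, cv2
from station import env
from scipy.spatial.transform import Rotation as R
def cam(n,save=None):
    c=env.get_calibration(n); p,d=env.read_camera(n)
    if save: cv2.imwrite(save,p[:,:,::-1])
    return p,d,c
def pts(d,c):
    v,u=np.mgrid[:384,:512]
    P=np.stack([(u-c['cx'])/c['fx']*d,-(v-c['cy'])/c['fy']*d,-d,np.ones_like(d)],-1)
    return (P@np.linalg.inv(c['view']).T)[...,:3]
def ray(u,v,c,z):
    M=np.linalg.inv(c['view']); o=M[:3,3]
    r=M[:3,:3]@np.array([(u-c['cx'])/c['fx'],-(v-c['cy'])/c['fy'],-1])
    return o+r*(z-o[2])/r[2]
E
python3 - <<'E'
from h import *
for n in('top','scene'):
    p,d,c=cam(n,f'pics/{n}1.png'); np.savez(f'{n}1.npz',p=p,d=d); print(n,c.keys(),c['fx'],np.linalg.inv(c['view'])[:3].round(3).tolist(), [c[k] for k in c if k not in('view','fx')])
s=env.read_state();print(s['tool_pos'],s['ee_rot'],s['width'],s['t'])
E
```

```text
pics
top dict_keys(['fx', 'fy', 'cx', 'cy', 'view']) 377.151994758871 [[0.412, 0.886, -0.212, 0.169], [-0.911, 0.401, -0.096, -0.152], [0.0, 0.233, 0.973, 1.466]] [377.151994758871, 259.83494362533287, 189.98166905874604]
scene dict_keys(['fx', 'fy', 'cx', 'cy', 'view']) 357.14387071921385 [[0.687, 0.346, -0.639, -0.526], [-0.726, 0.358, -0.587, -0.925], [0.025, 0.867, 0.497, 0.863]] [357.14387071921385, 255.5293146393041, 190.98666153093785]
[ 0.23251168 -0.49790979  0.20443885] [-3.06507766e+00 -6.80250371e-01  3.70786461e-04] 1.001202648501492 0.1
```

View pics/top1.png

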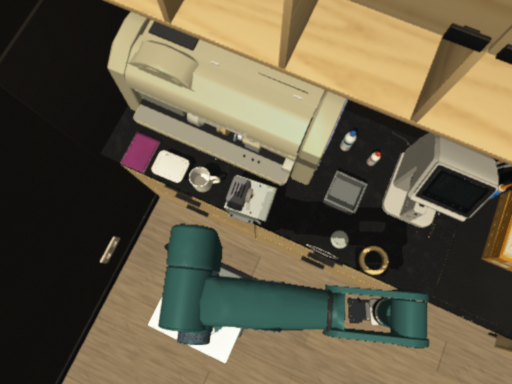

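View pics/scene1.png

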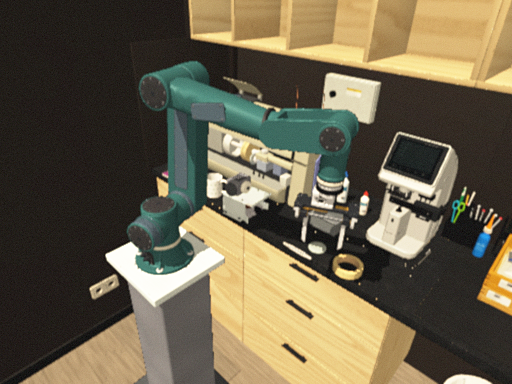

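The top view shows the stand at about px (250,199), the bin at (345,192), the mug at (203,178), the lens blank at (339,240), the tape at (373,261) and the tweezers at (320,251). In the scene view the stand is at about (255,195), next to the arm.

```bash
python3 - <<'E'
from h import *
z=np.load('top1.npz');c=env.get_calibration('top');P=pts(z['d'],c)
for n,u,v in[('stand',249,199),('mug',203,178),('bin',345,192),('blank',339,240),('tape',373,248),('tweez',320,251),('table',300,220),('tub',170,166)]:
    print(n,P[v,u].round(3),ray(u,v,c,0).round(3))
a=cv2.resize(z['p'][130:280,180:400,::-1],None,fx=3.6,fy=3.6,interpolation=cv2.INTER_CUBIC);cv2.imwrite('pics/topcrop.png',a)
# height map world
print('bin rim pts',); m=(abs(P[...,2]-.062)<.006); m[:, :300]=0; m[:,375:]=0;m[:160]=0;m[220:]=0
q=P[m][:,:2].astype(np.float32); print(len(q),cv2.minAreaRect(q))
E
```

```text
stand [0.416 0.003 0.115] [0.437 0.016 0.   ]
mug [0.438 0.219 0.008] [0.439 0.221 0.   ]
bin [ 0.62  -0.321  0.003] [ 0.621 -0.321  0.   ]
blank [ 0.432 -0.369  0.007] [ 0.434 -0.37   0.   ]
tape [ 0.454 -0.494  0.026] [ 0.459 -0.5    0.   ]
tweez [ 0.365 -0.319 -0.004] [ 0.364 -0.319  0.   ]
table [ 0.443 -0.201  0.001] [ 0.443 -0.202  0.   ]
tub [0.419 0.345 0.057] [0.429 0.365 0.   ]
bin rim pts
278 ((0.6057321429252625, -0.3059547245502472), (0.1799686700105667, 0.2952478528022766), 37.86097717285156)
```

View pics/topcrop.png

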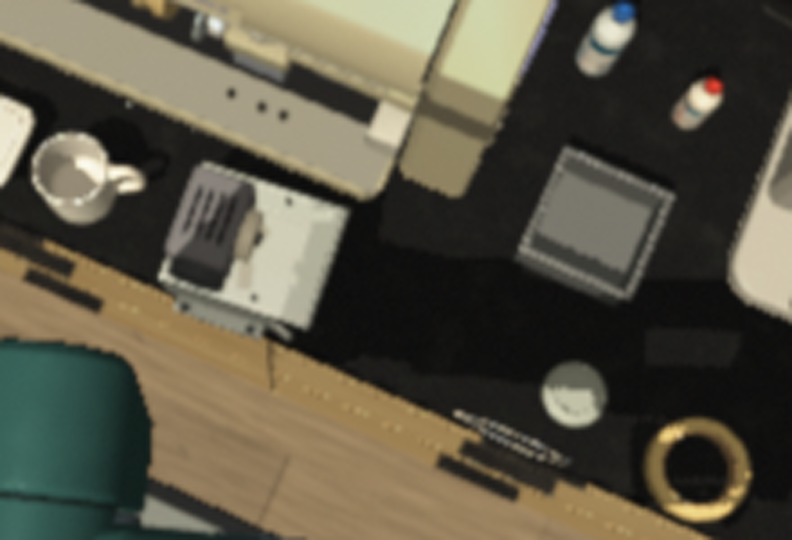

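The enlarged crop shows the cover from (350,208) to (300,330), with the motor head at the left (210,230) and flares at about (280,330). The mouth seems to face image-right, roughly world -y. I'll check the camera mount and plan a closer look.

```bash
cat >> h.py <<'E'
def Rt(s=None):
    s=s or env.read_state(); return R.from_rotvec(s['ee_rot']).as_matrix(),np.array(s['tool_pos'])
def plan(pos,Rn):
    """turn first, then shift in the new axes"""
    A,p=Rt(); rv=R.from_matrix(A.T@Rn).as_rotvec(degrees=True)
    sh=Rn.T@(np.array(pos)-p)*100
    print('turn',rv.round(2),'|',np.linalg.norm(rv).round(1),' shift after turn',sh.round(2),'shift before',(A.T@(np.array(pos)-p)*100).round(2))
def tool(zdir,ydir):
    z=np.array(zdir,float);z/=np.linalg.norm(z);y=np.array(ydir,float);y-=z*(y@z);y/=np.linalg.norm(y)
    return np.stack([np.cross(y,z),y,z],1)
E
python3 - <<'E'
from h import *
A,p=Rt();c=env.get_calibration('wrist');M=np.linalg.inv(c['view'])
print('R',A.round(3).tolist());print('cam in tool',(A.T@(M[:3,3]-p)).round(3),(A.T@M[:3,:3]).round(3).tolist(),c['fx'],c['cx'],c['cy'])
z=np.load('top1.npz');c=env.get_calibration('top');P=pts(z['d'],c);sub=P[170:235,215:290]
for lo,hi in[(.078,.095),(.105,.155)]:
    m=(sub[...,2]>lo)&(sub[...,2]<hi);q=sub[m][:,:2].astype(np.float32);print(len(q),cv2.minAreaRect(q),q.min(0),q.max(0))
# cover corners from crop pixels
for x,y in[(350,208),(308,330),(205,163),(160,280)]:
    print(ray(180+x/3.6-.36,130+y/3.6-.36,c,.087).round(4))
E
```

```text
R [[0.906, 0.423, -0.001], [0.423, -0.906, 0.002], [0.0, -0.002, -1.0]]
cam in tool [ 0.077 -0.001 -0.179] [[0.002, 0.965, 0.263], [1.0, -0.002, -0.001], [-0.0, 0.263, -0.965]] 345.08816438061547 255.2181179730149 189.1922207947589
914 ((0.45325803756713867, 0.03237457573413849), (0.18261459469795227, 0.2576451599597931), 4.382875442504883) [ 0.3586379  -0.08959885] [0.55121624 0.16130538]
713 ((0.48038509488105774, 0.017114683985710144), (0.11183108389377594, 0.2601112425327301), 62.381656646728516) [ 0.3608945  -0.09000611] [0.5711205 0.0883479]
[ 0.5051 -0.071   0.087 ]
[ 0.3696 -0.0836  0.087 ]
[0.4868 0.0879 0.087 ]
[0.3541 0.0769 0.087 ]
```

```bash
python3 - <<'E'
from h import *
u=np.array([-.104,.995,0]);t=np.radians(45)
plan([.46,-.27,.18],tool(u,[.995,.104,0])@np.eye(3)) if 0 else None
D=tool([0,0,-1],[.995,.104,0]); plan([.46,-.27,.2],D)
T=tool([*(u[:2]*np.cos(t)),-np.sin(t)],[.995,.104,0]); print('then',R.from_matrix(D.T@T).as_rotvec(degrees=True))
E
```

```text
turn [ -0.09  -0.08 -70.94] | 70.9  shift after turn [20.3  24.99  0.44] shift before [ 30.25 -11.03   0.47]
then [-4.57616817e-16  4.50120414e+01 -4.32144902e-17]
```

```bash
python3 -m inch '[[0,0,-7.9,0,0,0,-1],[0,0,-7.9,0,0,0,-1],[0,0,-7.9,0,0,0,-1],[0,0,-7.9,0,0,0,-1],[0,0,-7.9,0,0,0,-1],[0,0,-7.9,0,0,0,-1],[0,0,-7.9,0,0,0,-1],[0,0,-7.9,0,0,0,-1],[0,0,-7.7,0,0,0,-1],[0,0,0,2.5,3.1,0,-1],[0,0,0,2.5,3.1,0,-1],[0,0,0,2.5,3.1,0,-1],[0,0,0,2.5,3.1,0,-1],[0,0,0,2.5,3.1,0,-1],[0,0,0,2.5,3.1,0,-1],[0,0,0,2.5,3.1,0,-1],[0,0,0,2.5,3.1,0,-1],[0,0,0,0,0,0,-1]]'
python3 -m inch '[[0,7.5,0,0,0,0,-1],[0,7.5,0,0,0,0,-1],[0,7.5,0,0,0,0,-1],[0,7.5,0,0,0,0,-1],[0,7.5,0,0,0,0,-1],[0,7.5,0,0,0,0,-1],[0,0,0,0,0,0,-1]]'
python3 - <<'E'
from h import *
s=env.read_state();print(s['q'],Rt()[0].round(3).tolist())
p,d,c=cam('wrist','pics/w1.png');np.savez('w1.npz',p=p,d=d,view=c['view'])
E
```

```text
t: 1.9
tool_pos: [0.4611, -0.2702, 0.2047]
ee_rot: [-2.095, -2.339, -0.003]
ft_force: [-0.3, -0.6, -0.4]
width: 0.996
grip_force: 0.0
t: 2.6
tool_pos: [0.4571, -0.276, 0.1994]
ee_rot: [-1.655, -1.822, -0.687]
ft_force: [0.3, -1.0, -0.6]
width: 1.002
grip_force: 0.0
[-0.90576468  0.49179548  1.08418761  0.49360638  2.21551375 -0.83464868] [[-0.064, 0.995, -0.075], [0.698, 0.098, 0.709], [0.713, -0.007, -0.701]]
```

View pics/w1.png

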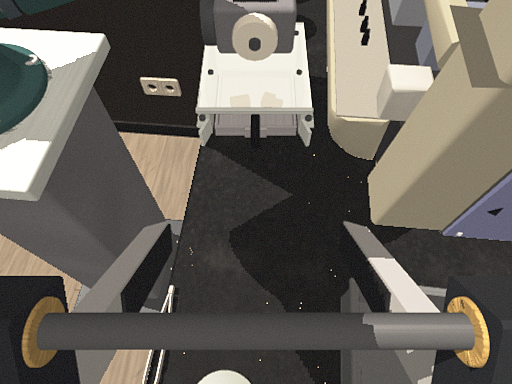

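The tilted wrist view shows the cover front edge along row 107, from column 197 to 313. The fin is at about (255,130) below it, and the offcuts (pale through the cover) are at (240,100) and (271,100).

```bash
python3 - <<'E'
from h import *
z=np.load('w1.npz');c=dict(env.get_calibration('wrist'));c['view']=z['view']
a=cv2.resize(z['p'][80:155,185:325,::-1],None,fx=5.6,fy=5.6,interpolation=cv2.INTER_CUBIC);cv2.imwrite('pics/w1c.png',a)
L=ray(197,107,c,.089);Rr=ray(313,107,c,.089);print(L,Rr,np.linalg.norm(L-Rr))
P=pts(z['d'],c)
for u,v in[(197,108),(313,108),(255,117),(255,130),(255,145),(254,125),(225,128),(285,128),(255,107),(203,143),(309,143),(230,170),(220,110),(220,120)]:print(u,v,P[v,u].round(4))
E
```

```text
[ 0.3709068  -0.07961555  0.089     ] [ 0.50133442 -0.06735337  0.089     ] 0.1310027644724686
197 108 [ 0.3705 -0.0793  0.087 ]
313 108 [ 0.5016 -0.067   0.0871]
255 117 [ 0.4332 -0.0468  0.0428]
255 130 [ 0.4355 -0.0698  0.0447]
255 145 [ 0.4356 -0.073   0.0185]
254 125 [ 0.4333 -0.0604  0.043 ]
225 128 [ 0.3917 -0.0452  0.0147]
285 128 [ 0.4731 -0.0369  0.0141]
255 107 [ 0.4359 -0.0701  0.0855]
203 143 [ 0.364  -0.0669  0.0061]
309 143 [ 0.5073 -0.0515  0.0039]
230 170 [ 0.4052 -0.1018 -0.0017]
220 110 [ 0.3972 -0.0804  0.0876]
220 120 [ 0.3798 -0.0205  0.002 ]
```

View pics/w1c.png

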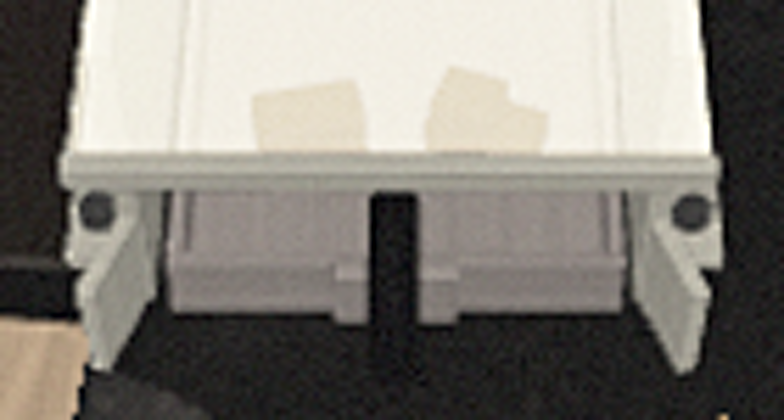

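The crop shows the fin centred at (393,290), aligned with the channel axis. The pan bosses sit on either side of it and the offcuts are just inside. Measured cover edge width is 131 mm against the given 132, so I accept the stand pose (yaw 5.4°).

```bash
cat >> h.py <<'E'
U=np.array([-.0936,.9956,0]);V=np.array([-.9956,-.0936,0]);MID=np.array([.4361,-.0735,0]);S0=MID+.097*U
def st(x,y,z): return S0+x*U+y*V+np.array([0,0,z])
def tilt(deg): t=np.radians(deg); return tool(U*np.cos(t)-np.array([0,0,np.sin(t)]),-V)
E
python3 - <<'E'
from h import *
print(S0)
T=tilt(36);plan(st(-.067,0,.019)-.09*T[:,2],T);plan(st(-.067,0,.019),T)
z=np.load('w1.npz');c=dict(env.get_calibration('wrist'));c['view']=z['view']
p=ray(255.2,128,c,.044)-S0;print(p@U,p@V)
E
```

```text
[0.4270208 0.0230732 0.       ]
turn [-0.46  8.77  0.06] | 8.8  shift after turn [-1.1  -0.26 20.58] shift before [ 2.05 -0.09 20.51]
turn [-0.46  8.77  0.06] | 8.8  shift after turn [-1.1  -0.26 29.58] shift before [ 3.42e+00 -2.00e-02  2.94e+01]
-0.08943298669004626 1.1116378260615603e-05
```

```bash
python3 -m inch '[[-0.2,4.4,0,0,0,0,0.1],[-0.2,4.4,0,0,0,0,0.1],[0,0,0,-0.2,-0.05,4,0.1],[0,0,0,-0.2,-0.05,4,0.1],[0,0,0,-0.2,-0.05,4,0.1],[0,0,0,-0.2,-0.05,4,0.1],[0,0,0,-0.3,-0.06,4.5,0.1],[0,0,0,0,0,0,0.1],[0,0,0,0,0,0,0.1],[0,0,0,0,0,0,0.1]]'
python3 - <<'E'
from h import *
T=tilt(36);plan(st(-.067,0,.019),T)
E
```

```text
t: 3.65
tool_pos: [0.4423, -0.1172, 0.0774]
ee_rot: [-1.564, -1.734, -0.797]
ft_force: [-0.3, -0.4, 0.7]
width: 0.451
grip_force: 0.0
turn [0.06 0.51 0.56] | 0.8  shift after turn [-0.37 -0.21  9.43] shift before [-0.29 -0.22  9.43]
```

```bash
python3 -m inch '[[0,0.5,0.5,-0.3,-0.2,1.5,0.1],[0,0,0,0,0,2,0.1],[0,0,0,0,0,2,0.1],[0,0,0,0,0,2,0.1],[0,0,0,0,0,1.2,0.1],[0,0,0,0,0,0.6,0.1],[0,0,0,0,0,0,0.1],[0,0,0,0,0,0,0.1]]' 15
python3 - <<'E'
from h import *
T=tilt(36);plan(st(-.067,0,.019),T)
E
```

```text
t: 4.45
tool_pos: [0.4327, -0.0435, 0.019]
ee_rot: [-1.563, -1.714, -0.799]
ft_force: [0.1, 0.1, 0.9]
width: 0.453
grip_force: 0.0
turn [-0.   -0.24 -0.11] | 0.3  shift after turn [-0.01  0.06 -0.02] shift before [-0.01  0.06 -0.02]
```

```bash
python3 -m inch '[[0,0,0,0,0,0,1],[0,0,0,0,0,0,1],[0,0,0,0,0,0,1],[0,0,0,0,0,0,1],[0,0,0,0,0,0,1],[0,0,0,0,0,0,1]]' 20
python3 - <<'E'
from h import *
T=tilt(36);print('stand -x 1cm in tool',T.T@(-U))
E
```

```text
t: 5.05
tool_pos: [0.4326, -0.0433, 0.0189]
ee_rot: [-1.563, -1.714, -0.799]
ft_force: [0.8, -3.1, 2.6]
width: 0.295
grip_force: 20.0
stand -x 1cm in tool [-5.87783254e-01  7.22803861e-18 -8.09006283e-01]
```

```bash
python3 -m inch '[[0,0,0,0,0,0,1],[0,0,0,0,0,0,1],[0,0,0,0,0,0,1]]'
python3 - <<'E'
from h import *
p,d,c=cam('wrist');a=p[20:330,130:390,::-1];cv2.imwrite('pics/w2.png',cv2.resize(a,None,fx=1.9,fy=1.9,interpolation=cv2.INTER_CUBIC));np.savez('w2.npz',p=p,d=d,view=c['view'])
E
```

```text
t: 5.35
tool_pos: [0.4324, -0.0429, 0.0189]
ee_rot: [-1.563, -1.713, -0.799]
ft_force: [1.2, -2.8, 2.9]
width: 0.294
grip_force: 20.0
```

View pics/w2.png

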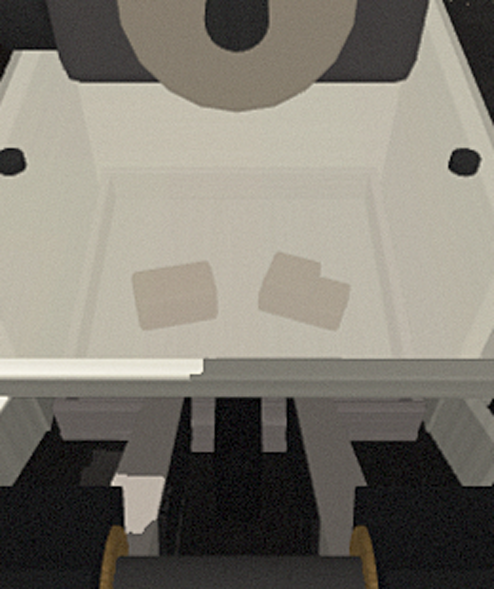

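The picture shows the fin at (238,470). The fingertips are resting on the two bosses at (203,425) and (273,425), which explains the 27 mm opening. I'll back off and up to grip the fin itself.

```bash
python3 -m inch '[[0,0,0,0,0,0,0.2],[0,0,0,0,0,0,0.2],[0,0,0,0,0,0,0.2],[0,0,0,0,0,-0.5,0.2],[0,0,0,0.35,0,-0.4,0.2],[0,0,0,0,0,0,1],[0,0,0,0,0,0,1],[0,0,0,0,0,0,1],[0,0,0,0,0,0,1],[0,0,0,0,0,0,1],[0,0,0,0,0,0,1],[0,0,0,0,0,0,1]]' 25
python3 - <<'E'
from h import *
T=tilt(36);plan(st(-.072,0,.027),T)
E
```

```text
t: 6.6
tool_pos: [0.4328, -0.048, 0.0268]
ee_rot: [-1.562, -1.713, -0.799]
ft_force: [0.0, 0.7, -0.2]
width: 0.127
grip_force: 25.0
turn [-0.04 -0.3  -0.14] | 0.3  shift after turn [-0.02  0.09 -0.07] shift before [-0.02  0.09 -0.07]
```

```bash
python3 -m inch '[[0,0,0,-0.29,0,-0.4,1],[0,0,0,-0.59,0,-0.81,1],[0,0,0,-0.88,0,-1.21,1],[0,0,0,-1.18,0,-1.62,1],[0,0,0,-1.18,0,-1.62,1],[0,0,0,-1.18,0,-1.62,1],[0,0,0,-1.18,0,-1.62,1],[0,0,0,-1.18,0,-1.62,1],[0,0,0,-1.18,0,-1.62,1],[0,0,0,-1.18,0,-1.62,1],[0,0,0,-0.59,0,-0.81,1],[0,0,0,-0.29,0,-0.4,1],[0,0,0,0,0,0,1],[0,0,0,0,0,0,1]]'
python3 - <<'E'
from h import *
s=env.read_state();p=s['tool_pos']-S0;print(p@U,p@V,p[2],s['q'])
T=tilt(36);plan(st(-.252,0,.027),T)
E
```

```text
t: 8.0
tool_pos: [0.4498, -0.2334, 0.0268]
ee_rot: [-1.562, -1.713, -0.799]
ft_force: [-0.6, 0.4, 5.9]
width: 0.125
grip_force: 25.0
-0.25743563275401504 0.0013218550443282945 0.026751466526586158 [-0.90647463  0.65398968  1.29380103  0.50425695  2.00525752 -0.98241059]
turn [-0.03 -0.31 -0.11] | 0.3  shift after turn [0.34 0.13 0.43] shift before [0.34 0.13 0.43]
```

```bash
python3 -m inch '[[0,0,0,0,0,0,0],[0,0,0,0,0,0,0],[0,0,0,0,0,0,0],[0,0,0,0,0,-2,0],[0,0,0,0,0,-3,0],[0,0,0,0,0,-2,0],[0,0,0,3,0,-2.3,0],[0,0,0,3.5,0,-2.4,0],[0,-7.7,0,0,0,0,0],[0,-7.7,0,0,0,0,0],[0,-7.7,0,0,0,0,0],[0,-7.7,0,0,0,0,0],[0,-7.7,0,0,0,0,0],[0,-7.7,0,0,0,0,0],[0,-7.7,0,0,0,0,0],[0,0,0,4,0,1,0],[0,0,0,4,0,1,0],[0,0,0,4.5,0,0.8,0],[0,0,0,0,0,0,0],[0,0,0,0,0,0,0]]'
python3 - <<'E'
from h import *
plan(st(-.187,0,.12),tilt(90))
p,d,c=cam('wrist','pics/w3.png');np.savez('w3.npz',p=p,d=d,view=c['view'])
E
```

```text
t: 10.0
tool_pos: [0.4437, -0.164, 0.1196]
ee_rot: [-2.109, -2.32, -0.003]
ft_force: [0.3, -1.6, 0.6]
width: 0.499
grip_force: 0.0
turn [-0.14 -0.35  0.08] | 0.4  shift after turn [ 0.08  0.09 -0.04] shift before [ 0.08  0.09 -0.04]
```

View pics/w3.png

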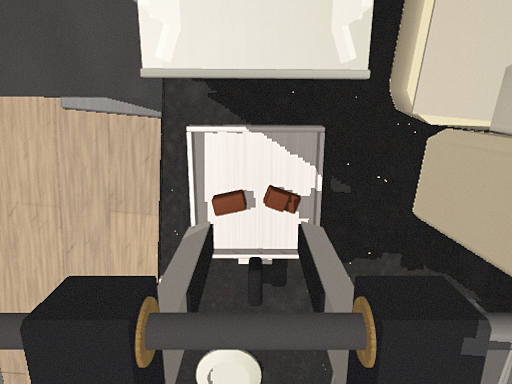

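The pan is clear of the cover, spanning columns 188-324 and rows 126-258. The block is at (229,203) and the stepped piece at (282,199), with its lower foot towards the right.

```bash
python3 - <<'E'
from h import *
z=np.load('w3.npz');c=dict(env.get_calibration('wrist'));c['view']=z['view'];P=pts(z['d'],c)
h=cv2.cvtColor(z['p'],cv2.COLOR_RGB2HSV);r=z['p'].astype(int)
m=((r[...,0]-r[...,2]>25)&(r[...,0]<190)).astype(np.uint8);m[:130]=0;m[250:]=0;m[:,:190]=0;m[:,322:]=0
n,l,s,ce=cv2.connectedComponentsWithStats(m)
for i in range(1,n):
    if s[i,4]<60: continue
    cs,_=cv2.findContours((l==i).astype(np.uint8),0,2)
    for zz in(.012,.016,.020):
        q=np.array([(lambda p:[p@U,p@V])(ray(u,v,c,zz)-S0) for u,v in cs[0][:,0]])
        print(s[i],zz,cv2.minAreaRect((q*1000).astype(np.float32)))
    d=P[l==i];rel=d-S0;X=np.stack([rel@U,rel@V,d[:,2]],1)*1000
    for lo,hi in((10,16),(17,25)):
        k=X[(X[:,2]>lo)&(X[:,2]<hi)]
        if len(k)>5: print('  h',lo,len(k),np.median(k,0).round(1),cv2.minAreaRect(k[:,:2].astype(np.float32)))
for u,v in[(191,127),(322,127),(325,257),(190,257)]:
    p=ray(u,v,c,.018)-S0;print('pan',(p@U*1000).round(1),(p@V*1000).round(1))
for u,v in[(255,160),(215,235),(255,290)]: print(P[v,u].round(4))
E
```

```text
[263 185  37  29 700] 0.012 ((-197.26644897460938, -21.733919143676758), (30.2985897064209, 19.332382202148438), 69.72183990478516)
[263 185  37  29 700] 0.016 ((-196.06304931640625, -21.430959701538086), (29.875736236572266, 19.06257438659668), 69.7218017578125)
[263 185  37  29 700] 0.02 ((-194.85960388183594, -21.12800407409668), (29.452890396118164, 18.792770385742188), 69.72174835205078)
  h 10 266 [-197.4  -29.8   13.3] ((-196.90406799316406, -22.26657485961914), (29.05975914001465, 16.080142974853516), 69.42540740966797)
  h 17 370 [-194.6  -17.9   20.4] ((-195.45802307128906, -18.10616683959961), (17.186819076538086, 16.285985946655273), 70.70706176757812)
[212 189  34  27 681] 0.012 ((-199.36790466308594, 23.783414840698242), (19.294158935546875, 28.781301498413086), 12.553415298461914)
[212 189  34  27 681] 0.016 ((-198.1351776123047, 23.451129913330078), (19.024873733520508, 28.37962532043457), 12.553411483764648)
[212 189  34  27 681] 0.02 ((-196.9024658203125, 23.118850708007812), (18.755603790283203, 27.977954864501953), 12.553451538085938)
  h 10 54 [-191.7   24.6   13.1] ((-191.76138305664062, 24.064289093017578), (1.1678540706634521, 26.797670364379883), 11.068471908569336)
  h 17 559 [-198.6   22.6   19.3] ((-198.89881896972656, 23.053991317749023), (15.802260398864746, 27.989356994628906), 12.220744132995605)
pan -134.3 52.2
pan -133.9 -53.0
pan -247.8 -61.7
pan -248.3 58.2
[ 0.4416 -0.1397  0.0038]
[ 0.4118 -0.2127  0.0034]
[ 0.4516 -0.241   0.0441]
```

```bash
cat >> h.py <<'E'
def down(phi): 
    f=np.radians(phi); return tool([0,0,-1],-np.cos(f)*V-np.sin(f)*U)
E
python3 - <<'E'
from h import *
print(env.read_state()['q'])
plan(st(-.1987,.023,.06),down(77.8)); plan(st(-.1987,.023,.007),down(77.8))
z=np.load('w3.npz');c=dict(env.get_calibration('top'));z=np.load('top1.npz');P=pts(z['d'],c)
# bin rim corners from top crop
q=[ray(180+x/3.6-.36,130+y/3.6-.36,c,.062) for x,y in[(568,147),(675,190),(630,300),(520,255)]]
print(np.round(q,3),np.mean(q,0))
E
```

```text
[-0.47827081 -0.04678447  1.67776924  0.00373101  1.51533439 -0.57195613]
turn [-0.32 -0.2  77.78] | 77.8  shift after turn [-2.4   0.49  5.99] shift before [-1.02 -2.23  5.99]
turn [-0.32 -0.2  77.78] | 77.8  shift after turn [-2.4   0.49 11.29] shift before [-1.05 -2.22 11.29]
[[ 0.67  -0.256  0.062]
 [ 0.673 -0.378  0.062]
 [ 0.541 -0.377  0.062]
 [ 0.538 -0.254  0.062]] [ 0.60556275 -0.31609817  0.062     ]
```

```bash
python3 -m inch '[[0,0,7.78,0,0,0,0.2],[0,0,7.78,0,0,0,0.2],[0,0,7.78,0,0,0,0.2],[0,0,7.78,0,0,0,0.2],[0,0,7.78,0,0,0,0.2],[0,0,7.78,0,0,0,0.2],[0,0,7.78,0,0,0,0.2],[0,0,7.78,0,0,0,0.2],[0,0,7.78,0,0,0,0.2],[0,0,7.78,0,0,0,0.2],[0,0,0,-1.2,0.25,2,0.2],[0,0,0,-1.2,0.25,3,0.2],[0,0,0,0,0,1.5,0.2],[0,0,0,0,0,0,0.2],[0,0,0,0,0,0,0.2]]'
python3 - <<'E'
from h import *
plan(st(-.1987,.023,.007),down(77.8))
E
```

```text
t: 11.55
tool_pos: [0.4227, -0.1774, 0.0552]
ee_rot: [-3.099, -0.475, 0.002]
ft_force: [0.1, 0.3, 0.1]
width: 0.399
grip_force: 0.0
turn [-0.38  0.03 -0.14] | 0.4  shift after turn [ 0.02 -0.05  4.82] shift before [ 0.02 -0.02  4.82]
```

```bash
python3 -m inch '[[-0.3,0,0,0,0,2,0.2],[0,0,0,0,0,1.5,0.2],[0,0,0,0,0,0.9,0.2],[0,0,0,0,0,0.4,0.2],[0,0,0,0,0,0,0.2],[0,0,0,0,0,0,1],[0,0,0,0,0,0,1],[0,0,0,0,0,0,1],[0,0,0,0,0,0,1],[0,0,0,0,0,0,1],[0,0,0,0,0,0,1]]' 12
python3 - <<'E'
from h import *
plan([.606,-.316,.2],down(77.8))
E
```

```text
t: 12.65
tool_pos: [0.4226, -0.1762, 0.0072]
ee_rot: [-3.104, -0.479, 0.0]
ft_force: [0.1, 0.2, 3.9]
width: 0.162
grip_force: 12.0
turn [-0.06  0.01 -0.04] | 0.1  shift after turn [ 13.26  18.86 -19.28] shift before [ 13.28  18.84 -19.3 ]
```

```bash
python3 -m inch '[[0,0,0,0,0,-1,1],[0,0,0,0,0,-3,1],[0,0,0,0,0,-4,1],[0,0,0,0,0,-4,1],[0,0,0,0,0,-3,1],[0,0,0,0,0,0,1]]'
python3 - <<'E'
from h import *
z=np.load('top1.npz');c=env.get_calibration('top');P=pts(z['d'],c)
for hz in(.08,.15):
  m=(P[...,2]>hz)&(P[...,0]>.42)&(P[...,0]<.78)&(P[...,1]>-.55)&(P[...,1]<-.1)
  H,a,b=np.histogram2d(P[m][:,0],P[m][:,1],[np.arange(.42,.8,.04),np.arange(-.55,-.09,.05)]);print(H.astype(int))
plan([.606,-.316,.16],down(77.8))
E
```

```text
t: 13.25
tool_pos: [0.4249, -0.1776, 0.1623]
ee_rot: [3.1, 0.478, 0.011]
ft_force: [1.0, 0.4, 1.0]
width: 0.172
grip_force: 12.0
[[   0    0    0    0    0    0    0    0    0]
 [   0    0    0    0    0    0    0    0    0]
 [   0    0    0    0    0    0    0    0    0]
 [   0    0    0    0    0    0    0    0    0]
 [ 311  150    0   67  359  577    0  186  413]
 [ 702  557  232  214 2240 1470 1321  910  609]
 [ 604  714  341  334  639  330  328  430  529]
 [ 473  822  340  235  461  318  311  404  495]
 [ 335  667  326  153  350  312  307  388  480]]
[[   0    0    0    0    0    0    0    0    0]
 [   0    0    0    0    0    0    0    0    0]
 [   0    0    0    0    0    0    0    0    0]
 [   0    0    0    0    0    0    0    0    0]
 [ 266  150    0   67  359  577    0  145  319]
 [ 639  557  232  214 2240 1470 1321  910  609]
 [ 596  714  341  334  639  330  328  428  529]
 [ 448  729  340  235  461  318  311  404  495]
 [ 335  620  326  125  350  312  307  388  480]]
turn [ 0.33 -0.36 -0.04] | 0.5  shift after turn [13.08 18.66  0.23] shift before [13.1  18.65  0.42]
```

```bash
python3 - <<'E'
from h import *
z=np.load('top1.npz');c=env.get_calibration('top');P=pts(z['d'],c)
v,u=np.mgrid[:384,:512]
m=(P[...,2]>.08)&(P[...,2]<.5)&(P[...,0]>.42)&(P[...,0]<.9)&(P[...,1]>-.55)&(P[...,1]<-.1)
m2=m&(P[...,2]<.2)
for mm in(m,m2):
  H,a,b=np.histogram2d(P[mm][:,0],P[mm][:,1],[np.arange(.42,.9,.04),np.arange(-.55,-.09,.05)]);print(H.astype(int))
print(P[165,310],P[150,290],P[180,290],P[140,348],P[157,374])
E
```

```text
[[  0   0   0   0   0   0   0   0   0]
 [  0   0   0   0   0   0   0   0   0]
 [  0   0   0   0   0   0   0   0   0]
 [  0   0   0   0   0   0   0   0   0]
 [311 150   0   0   0   0   0 186 413]
 [468 334   0   0   0   0   0  97 221]
 [251 359   0   0   0   0   0 111 216]
 [181 486   0   0   0   0   0  94 190]
 [130 338   0  28   0   0   0  87 180]
 [ 60 262   0  17   0  46  85  60 118]
 [  0 154   0   0   0   0   0   9   0]]
[[  0   0   0   0   0   0   0   0   0]
 [  0   0   0   0   0   0   0   0   0]
 [  0   0   0   0   0   0   0   0   0]
 [  0   0   0   0   0   0   0   0   0]
 [ 65   0   0   0   0   0   0  66 152]
 [ 92   0   0   0   0   0   0   0   0]
 [  8   1   0   0   0   0   0   2   0]
 [ 25 158   0   0   0   0   0   0   0]
 [  0  81   0  28   0   0   0   0   0]
 [  0  83   0  17   0  46  85   0   0]
 [  0  85   0   0   0   0   0   0   0]]
[ 0.59173531 -0.15092347  0.22316344] [ 0.59783636 -0.06965851  0.26664515] [ 0.57600707 -0.10165857  0.00084518] [ 0.7828928  -0.24477377  0.10838354] [ 0.77142042 -0.36316026  0.08153595]
```

```bash
python3 - <<'E'
from h import *
D=down(77.8);plan([.425,-.316,.14],D); print(D.T@[18.1,0,0])
E
```

```text
turn [ 0.33 -0.36 -0.04] | 0.5  shift after turn [-4.17 13.2   2.23] shift before [-4.18 13.19  2.28]
[17.25553806  5.46410159  0.        ]
```

```bash
python3 -m inch '[[0,0,0,-0.8,2.5,0.5,1],[0,0,0,-1.1,3.5,0.6,1],[0,0,0,-1.1,3.6,0.6,1],[0,0,0,-1.1,3.6,0.5,1],[0,0,0,2.5,0.8,0,1],[0,0,0,3,0.95,0,1],[0,0,0,3,0.95,0,1],[0,0,0,3,0.95,0,1],[0,0,0,3,0.95,0,1],[0,0,0,2.75,0.9,0,1],[0,0,0,0,0,0,1],[0,0,0,0,0,0,1]]'
python3 - <<'E'
from h import *
s=env.read_state();print(s['q'])
p,d,c=cam('wrist','pics/w4.png');np.savez('w4.npz',p=p,d=d,view=c['view'])
plan([.606,-.316,.055],down(77.8))
E
```

```text
t: 14.45
tool_pos: [0.6032, -0.3142, 0.1317]
ee_rot: [-3.1, -0.479, 0.007]
ft_force: [-0.3, 0.7, 0.5]
width: 0.171
grip_force: 12.0
[-5.63556618e-01  4.05184692e-01  1.13024850e+00  1.73956412e-04
  1.61263828e+00  7.00689029e-01]
turn [-0.25  0.2  -0.04] | 0.3  shift after turn [0.25 0.24 7.74] shift before [0.28 0.28 7.74]
```

View pics/w4.png

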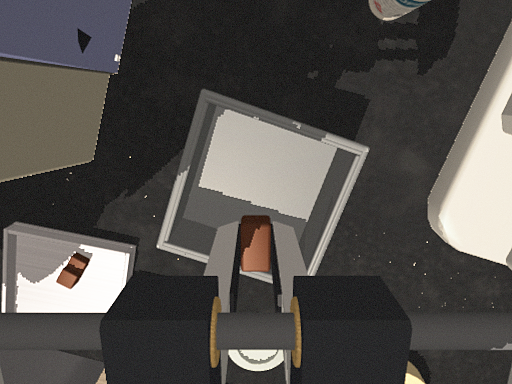

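The block is in the grip at (256,243). The bin rim corners are at (204,92), (367,150), (312,275) and (160,247).

```bash
python3 - <<'E'
from h import *
z=np.load('w4.npz');c=dict(env.get_calibration('wrist'));c['view']=z['view']
q=np.array([ray(u,v,c,.062) for u,v in[(204,92),(367,150),(160,247)]]);print(q.round(3),np.linalg.norm(q[1]-q[0]),np.linalg.norm(q[2]-q[0]));C=(q[1]+q[2])/2;print(C)
plan([C[0],C[1],.05],down(77.8))
E
```

```text
[[ 0.667 -0.255  0.062]
 [ 0.664 -0.378  0.062]
 [ 0.544 -0.253  0.062]] 0.12290935651658622 0.1231673212891446
[ 0.60426549 -0.31553967  0.062     ]
turn [-0.25  0.2  -0.04] | 0.3  shift after turn [0.1  0.15 8.24] shift before [0.13 0.18 8.24]
```

```bash
python3 -m inch '[[0,0,0,0.1,0.2,3,1],[0,0,0,0,0,3,1],[0,0,0,0,0,2.5,1],[0,0,0,0,0,0.7,1],[0,0,0,0,0,0,1],[0,0,0,0,0,0,0.2],[0,0,0,0,0,0,0.2],[0,0,0,0,0,0,0.2],[0,0,0,0,0,0,0.2],[0,0,0,0,0,-3,0.2],[0,0,0,0,0,-4,0.2],[0,0,0,0,0,-3,0.2],[0,0,0,0,0,0,0.2]]'
python3 - <<'E'
from h import *
D=down(110.6);G=st(-.1962,-.020,.055);print(G)
s=env.read_state()['tool_pos'];plan([.44,s[1],.14],D);plan(G,D)
print('y leg in new frame', D.T@[0,10,0], 'x leg in old', down(77.8).T@[-10,0,0])
E
```

```text
t: 15.8
tool_pos: [0.6085, -0.3181, 0.1497]
ee_rot: [3.098, 0.478, 0.013]
ft_force: [0.3, -0.2, 0.2]
width: 0.4
grip_force: 0.0
[ 0.46529712 -0.17039152  0.055     ]
turn [ 0.31 -0.53 32.77] | 32.8  shift after turn [-16.25   4.43   0.97] shift before [-16.07  -5.08   0.81]
turn [ 0.31 -0.53 32.77] | 32.8  shift after turn [-17.69 -10.49   9.47] shift before [ -9.27 -18.47   9.26]
y leg in new frame [-2.62680957 -9.64882747  0.        ] x leg in old [-9.53344644 -3.01884066  0.        ]
```

```bash
python3 -m inch '[[0,0,0,-2.5,-0.8,0,0.2],[0,0,0,-3.7,-1.17,0,0.2],[0,0,0,-3.7,-1.17,0,0.2],[0,0,0,-3.7,-1.16,0,0.2],[0,0,8.2,0,0,0,0.2],[0,0,8.2,0,0,0,0.2],[0,0,8.2,0,0,0,0.2],[0,0,8.2,0,0,0,0.2],[0,0,0,-0.98,-3.6,0,0.2],[0,0,0,-0.98,-3.6,1,0.2],[0,0,0,-0.98,-3.6,3,0.2],[0,0,0,-0.96,-3.5,3,0.2],[0,0,0,0,0,1,0.2],[0,0,0,0,0,0,0.2],[0,0,0,0,0,0,0.2]]'
python3 - <<'E'
from h import *
plan(st(-.1962,-.020,.007),down(110.6))
s=env.read_state();print(s['q'])
p,d,c=cam('wrist');np.savez('w5.npz',p=p,d=d,view=c['view']);P=pts(d,c)
r=p.astype(int);m=(r[...,0]-r[...,2]>25)&(r[...,0]<190);rel=P-S0;a=rel@U;b=rel@V
m&=(a>-.25)&(a<-.13)&(abs(b)<.06)&(P[...,2]<.03)&(P[...,2]>.01)
X=np.stack([a[m],b[m],P[...,2][m]],1)*1000;print(len(X),cv2.minAreaRect(X[:,:2].astype(np.float32)),np.median(X,0))
k=X[X[:,2]>17];print(cv2.minAreaRect(k[:,:2].astype(np.float32)))
E
```

```text
t: 17.3
tool_pos: [0.4633, -0.1691, 0.063]
ee_rot: [-3.113, 0.418, 0.001]
ft_force: [-0.8, -0.8, 0.2]
width: 0.401
grip_force: 0.0
turn [-0.03  0.05 -0.08] | 0.1  shift after turn [0.22 0.08 5.6 ] shift before [0.23 0.08 5.6 ]
[-4.65094408e-01  3.62444578e-02  1.71271007e+00  2.61154572e-04
  1.39365703e+00  1.37276857e+00]
948 ((-197.89691162109375, -23.075042724609375), (28.205249786376953, 15.262022018432617), 69.70001220703125) [-197.85344902  -23.91093258   19.40172591]
((-195.84518432617188, -17.740283966064453), (16.710037231445312, 15.061699867248535), 69.39894104003906)
```

```bash
python3 -m inch '[[0,0,0,0.2,0.1,2.5,0.2],[0,0,0,0,0,1.8,0.2],[0,0,0,0,0,0.9,0.2],[0,0,0,0,0,0.4,0.2],[0,0,0,0,0,0,0.2],[0,0,0,0,0,0,1],[0,0,0,0,0,0,1],[0,0,0,0,0,0,1],[0,0,0,0,0,0,1],[0,0,0,0,0,0,1],[0,0,0,0,0,0,1],[0,0,0,0,0,-1,1],[0,0,0,0,0,-3,1],[0,0,0,0,0,-4,1],[0,0,0,0,0,-4,1],[0,0,0,0,0,-1,1],[0,0,0,0,0,0,1]]' 12
python3 - <<'E'
from h import *
D=down(110.6);s=env.read_state()['tool_pos'];plan([s[0],-.316,.135],D);print(D.T@[60.6-100*s[0],0,0])
E
```

```text
t: 19.05
tool_pos: [0.4658, -0.1701, 0.1387]
ee_rot: [-3.114, 0.417, -0.004]
ft_force: [-0.5, -1.0, -1.1]
width: 0.17
grip_force: 12.0
turn [-0.02 -0.14 -0.04] | 0.1  shift after turn [ 3.83 14.07  0.37] shift before [ 3.84 14.07  0.38]
[13.53017276 -3.68347216  0.        ]
```

```bash
python3 -m inch '[[0,0,0,0.7,2.5,0,1],[0,0,0,1,3.8,0,1],[0,0,0,1.05,3.85,0,1],[0,0,0,1.05,3.85,0,1],[0,0,0,2.5,-0.7,0,1],[0,0,0,3.3,-0.9,0,1],[0,0,0,3.3,-0.9,0,1],[0,0,0,3.3,-0.9,0,1],[0,0,0,3,-0.8,0,1],[0,0,0,0,0,0,1],[0,0,0,0,0,0,1]]'
python3 - <<'E'
from h import *
plan([.624,-.316,.06],down(110.6));s=env.read_state();print(s['q'])
E
```

```text
t: 20.15
tool_pos: [0.623, -0.3138, 0.132]
ee_rot: [-3.11, 0.416, 0.012]
ft_force: [0.1, 0.1, -0.9]
width: 0.172
grip_force: 12.0
turn [-0.15  0.47 -0.  ] | 0.5  shift after turn [0.16 0.18 7.2 ] shift before [0.22 0.2  7.2 ]
[-5.48029344e-01  4.46731453e-01  1.07262108e+00  2.80904927e-04
  1.63094225e+00  1.28860087e+00]
```

```bash
python3 -m inch '[[0,0,0,0.2,0.2,3,1],[0,0,0,0,0,3,1],[0,0,0,0,0,1.4,1],[0,0,0,0,0,0,1],[0,0,0,0,0,0,0.2],[0,0,0,0,0,0,0.2],[0,0,0,0,0,0,0.2],[0,0,0,0,0,0,0.2],[0,0,0,0,0,-3,0.2],[0,0,0,0,0,-4,0.2],[0,0,0,0,0,-2,0.2],[0,0,0,-2.5,0.7,0,0.2],[0,0,0,-2.5,0.7,0,0.2],[0,0,0,0,0,0,0.2]]'
python3 - <<'E'
from h import *
p,d,c=cam('wrist','pics/w6.png')
s=env.read_state()['tool_pos'];D=down(110.6);print(s,D.T@((st(-.314,0,.15)-s)*100))
E
```

```text
t: 21.55
tool_pos: [0.5715, -0.3178, 0.1532]
ee_rot: [-3.113, 0.42, 0.003]
ft_force: [-0.4, 0.5, 1.0]
width: 0.398
grip_force: 0.0
[ 0.57299433 -0.31779224  0.15310688] [-11.99090049   0.33690885   0.3106875 ]
```

View pics/w6.png

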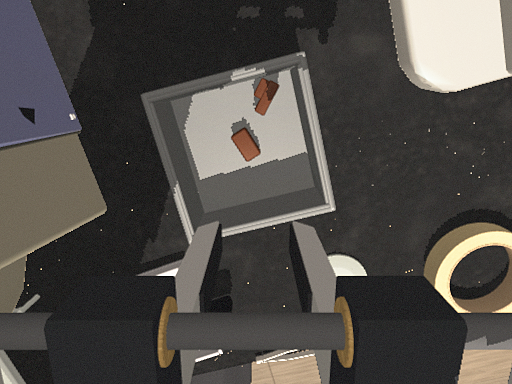

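Both offcuts are in the bin, at (246,144) and (266,95). Next I go back to the fin.

```bash
python3 -m inch '[[0,0,0,-3,0.08,0,0.2],[0,0,0,-3,0.08,0,0.2],[0,0,0,-3,0.08,0,0.2],[0,0,0,-3,0.08,0,0.2],[0,0,-7.9,0,0,0,0.1],[0,0,-7.9,0,0,0,0.1],[0,0,-7.9,0,0,0,0.1],[0,0,-7.9,0,0,0,0.1],[0,0,-7.9,0,0,0,0.1],[0,0,-7.9,0,0,0,0.1],[0,0,-7.9,0,0,0,0.1],[0,0,-7.9,0,0,0,0.1],[0,0,-7.9,0,0,0,0.1],[0,0,-7.9,0,0,0,0.1],[0,0,-7.9,0,0,0,0.1],[0,0,-7.9,0,0,0,0.1],[0,0,-7.9,0,0,0,0.1],[0,0,-7.9,0,0,0,0.1],[0,0,0,0,0,0,0.1]]'
python3 -m inch '[[0,7.7,0,0,0,0,0.1],[0,7.7,0,0,0,0,0.1],[0,7.7,0,0,0,0,0.1],[0,7.7,0,0,0,0,0.1],[0,7.7,0,0,0,0,0.1],[0,7.7,0,0,0,0,0.1],[0,7.7,0,0,0,0,0.1],[0,0,0,0,0,0,0.1],[0,0,0,0,0,0,0.1]]'
python3 - <<'E'
from h import *
T=tilt(36);plan(st(-.257,.0013,.027)-.07*T[:,2],T);plan(st(-.257,.0013,.027),T)
p,d,c=cam('wrist');np.savez('w7.npz',p=p,d=d,view=c['view']);P=pts(d,c);rel=P-S0;a=rel@U;b=rel@V
m=(P[...,2]>.036)&(P[...,2]<.05)&(a>-.31)&(a<-.235)&(abs(b)<.025)
print(m.sum(),a[m].min(),a[m].max(),b[m].min(),b[m].max(),np.median(b[m]))
far=m&(a>-.262);near=m&(a<-.265);print(np.median(b[far]),np.median(b[near]))
E
```

```text
t: 23.5
tool_pos: [0.4581, -0.2892, 0.1526]
ee_rot: [-2.115, -2.322, -0.001]
ft_force: [-0.4, 0.2, 0.2]
width: 0.451
grip_force: 0.0
t: 24.4
tool_pos: [0.4572, -0.2893, 0.151]
ee_rot: [-1.567, -1.715, -0.794]
ft_force: [0.9, 0.1, 1.3]
width: 0.451
grip_force: 0.0
turn [-0.04  0.   -0.24] | 0.2  shift after turn [-6.69 -0.21  4.88] shift before [-6.69 -0.18  4.88]
turn [-0.04  0.   -0.24] | 0.2  shift after turn [-6.69 -0.21 11.88] shift before [-6.69 -0.17 11.88]
495 -0.2826430792940966 -0.24868013539491812 -0.005188881711811741 0.006748694003431522 0.0003095671695410951
0.00029325296619247437 0.0010934785865449246
```

```bash
python3 -m inch '[[0,0,0,-2.2,0,0.5,0.1],[0,0,0,-2.2,-0.1,1.5,0.1],[0,0,0,-2.2,-0.1,2.5,0.1],[0,0,0,0,0,2.5,0.1],[0,0,0,0,0,2.5,0.1],[0,0,0,0,0,1.5,0.1],[0,0,0,0,0,0.8,0.1],[0,0,0,0,0,0,0.1],[0,0,0,0,0,0,0.1]]'
python3 - <<'E'
from h import *
plan(st(-.257,.0013,.027),tilt(36))
E
```

```text
t: 25.35
tool_pos: [0.4503, -0.2335, 0.0313]
ee_rot: [-1.567, -1.722, -0.795]
ft_force: [-0.8, 0.4, -0.2]
width: 0.446
grip_force: 0.0
turn [0.03 0.22 0.02] | 0.2  shift after turn [-0.31 -0.04  0.3 ] shift before [-0.31 -0.05  0.3 ]
```

```bash
python3 -m inch '[[0,0.2,0,-0.3,0,0.3,0.1],[0,0,0,0,0,0,0.1],[0,0,0,0,0,0,1],[0,0,0,0,0,0,1],[0,0,0,0,0,0,1],[0,0,0,0,0,0,1],[0,0,0,0,0,0,1],[0,0,0,0,0,0,1],[0,0,0,0,0,0,1],[0,0,0,0,0,0,1]]' 25
python3 - <<'E'
from h import *
s=env.read_state();p=s['tool_pos']-S0;print(p@U,p@V,p[2],s['moment'])
plan(st(-.100,.0005,.027),tilt(36))
E
```

```text
t: 26.35
tool_pos: [0.4496, -0.2322, 0.0253]
ee_rot: [-1.563, -1.715, -0.799]
ft_force: [-0.4, -1.3, -0.9]
width: 0.124
grip_force: 25.0
-0.2563000385765627 0.0014502361852441155 0.025329540414915315 [-0.34107988 -0.2248352  -0.15900885]
turn [-0.   -0.19 -0.09] | 0.2  shift after turn [ 9.32  0.1  12.55] shift before [ 9.28  0.08 12.58]
```

```bash
python3 -m inch '[[0,0,0,0.47,0.05,0.65,1],[0,0,0,0.88,0.05,1.21,1],[0,0,0,0.88,0,1.21,1],[0,0,0,0.88,0,1.21,1],[0,0,0,0.59,0,0.81,1],[0,0,0,0.59,0,0.81,1],[0,0,0,0.59,0,0.81,1],[0,0,0,0,0,0,1]]'
python3 - <<'E'
from h import *
s=env.read_state();p=s['tool_pos']-S0;print(p@U,p@V,p[2],s['moment'])
E
python3 -m inch '[[0,0,0,0.59,0,0.81,1],[0,0,0,0.59,0,0.81,1],[0,0,0,0.59,0,0.81,1],[0,0,0,0.59,0,0.81,1],[0,0,0,0.59,0,0.81,1],[0,0,0,0.59,0,0.81,1],[0,0,0,0,0,0,1]]'
python3 - <<'E'
from h import *
s=env.read_state();p=s['tool_pos']-S0;print(p@U,p@V,p[2],s['moment'])
E
```

```text
t: 27.15
tool_pos: [0.4423, -0.1481, 0.0255]
ee_rot: [-1.562, -1.714, -0.797]
ft_force: [0.1, 1.1, -3.2]
width: 0.125
grip_force: 25.0
-0.17185733002525233 0.0008317922919902381 0.025451076240301122 [-0.75407686 -0.23264581  0.05558872]
t: 27.85
tool_pos: [0.4365, -0.088, 0.026]
ee_rot: [-1.562, -1.714, -0.797]
ft_force: [0.3, -0.5, -3.9]
width: 0.123
grip_force: 25.0
-0.11150224944377818 0.0009319486385942873 0.02595157096630582 [-1.06261438 -0.13581702 -0.04310486]
```

```bash
python3 -m inch '[[0,0,0,0.59,0,0.81,1],[0,0,0,0.59,0,0.81,1],[0,0,0,0.47,0,0.65,1],[0,0,0,0.29,0,0.4,1],[0,0,0,0.15,0,0.2,1],[0,0,0,0.12,0,0.16,1],[0,0,0,0,0,0,1]]'
python3 - <<'E'
from h import *
s=env.read_state();p=s['tool_pos']-S0;print(p@U,p@V,p[2],s['moment'])
E
python3 -m inch '[[0,0,0,0.06,0,0.08,1],[0,0,0,0.06,0,0.08,1],[0,0,0,0.06,0,0.08,1],[0,0,0,0,0,0,1]]'
python3 - <<'E'
from h import *
s=env.read_state();p=s['tool_pos']-S0;print(p@U,p@V,p[2],s['moment'])
E
```

```text
t: 28.55
tool_pos: [0.4337, -0.0522, 0.0262]
ee_rot: [-1.563, -1.715, -0.798]
ft_force: [1.0, -0.3, -3.5]
width: 0.128
grip_force: 25.0
-0.07557050638553804 0.0004058426549239524 0.026237729496377253 [-1.07175303 -0.24090845 -0.06506121]
t: 28.95
tool_pos: [0.4334, -0.0492, 0.0263]
ee_rot: [-1.563, -1.714, -0.798]
ft_force: [0.5, -0.3, -4.5]
width: 0.126
grip_force: 25.0
-0.07259674783040261 0.00044112472331783964 0.02625966501342085 [-1.10418698 -0.23802328 -0.04303719]
```

```bash
python3 -m inch '[[0,0,0,-0.06,0,0.05,1],[0,0,0,0.06,0,0.08,1],[0,0,0,0.06,0,0.08,1],[0,0,0,0,0,0,1]]'
python3 -m inch '[[0,0,0,0.06,0,0.08,1],[0,0,0,0.06,0,0.08,1],[0,0,0,0,0,0,1]]'
python3 - <<'E'
from h import *
s=env.read_state();p=s['tool_pos']-S0;print(p@U,p@V,p[2],s['moment'])
E
```

```text
t: 29.35
tool_pos: [0.4332, -0.0471, 0.0256]
ee_rot: [-1.563, -1.715, -0.799]
ft_force: [0.5, 0.4, -2.7]
width: 0.128
grip_force: 25.0
t: 29.65
tool_pos: [0.433, -0.0451, 0.0256]
ee_rot: [-1.563, -1.715, -0.799]
ft_force: [0.4, -0.4, -3.3]
width: 0.127
grip_force: 25.0
-0.06840880851920864 0.0004075496950887582 0.02561726127856788 [-0.97004018 -0.17874623 -0.1034651 ]
```

```bash
python3 -m inch '[[0,0,0,0.06,0,0.08,1],[0,0,0,0.06,0,0.08,1],[0,0,0,0,0,0,1]]'
python3 -m inch '[[0,0,0,0.06,0,0.08,1],[0,0,0,0.06,0,0.08,1],[0,0,0,0,0,0,1]]'
python3 - <<'E'
from h import *
s=env.read_state();p=s['tool_pos']-S0;print(p@U,p@V,p[2],s['moment'])
E
```

```text
t: 29.95
tool_pos: [0.4328, -0.0431, 0.0256]
ee_rot: [-1.563, -1.715, -0.798]
ft_force: [-0.3, -0.3, -3.4]
width: 0.129
grip_force: 25.0
t: 30.25
tool_pos: [0.4328, -0.0423, 0.0258]
ee_rot: [-1.565, -1.716, -0.797]
ft_force: [-0.9, -4.7, -1.8]
width: 0.123
grip_force: 25.0
-0.06560757951589169 0.00039855318400927337 0.02576616252355695 [-1.17452201 -0.06764789  0.2392152 ]
```

```bash
python3 -m inch '[[0,0,0,0.06,0,0.08,1],[0,0,0,0,0,0,1],[0,0,0,0,0,0,1]]'
python3 - <<'E'
from h import *
s=env.read_state();p=s['tool_pos']-S0;print(p@U,p@V,p[2],s['moment'])
E
```

```text
t: 30.55
tool_pos: [0.4327, -0.0422, 0.0258]
ee_rot: [-1.566, -1.717, -0.796]
ft_force: [-1.9, -9.4, -0.8]
width: 0.124
grip_force: 25.0
-0.0655218127557135 0.00042563887706261003 0.025832658062161507 [-1.26770576  0.1227033   0.38570245]
```

```bash
python3 -m inch '[[0,0,0,0,0,0,0.2],[0,0,0,0,0,0,0.2],[0,0,0,0,0,0,0.2],[0,0,0,0,0,0,0.2],[0,0,0,0,0,-1.5,0.2],[0,0,0,0,0,-2.5,0.2],[0,0,0,0,0,-3,0.2],[0,0,0,0,0,-3,0.2],[0,0,0,0,0,-3,0.2],[0,0,0,0,0,-3,0.2],[0,0,0,0,0,0,0.2],[0,0,0,0,0,0,0.2]]'
python3 - <<'E'
from h import *
p,d,c=cam('wrist');cv2.imwrite('pics/w8.png',cv2.resize(p[0:220,110:400,::-1],None,fx=2.7,fy=2.7,interpolation=cv2.INTER_CUBIC));P=pts(d,c);rel=P-S0;a=rel@U;b=rel@V
m=(P[...,2]>.036)&(P[...,2]<.05)&(a>-.12)&(a<-.04)&(abs(b)<.025)
print(m.sum(),np.percentile(a[m],[0,2,98]),np.percentile(b[m],[2,50,98]),np.percentile(P[m][:,2],[50,90]))
E
```

```text
t: 31.75
tool_pos: [0.4448, -0.1701, 0.1194]
ee_rot: [-1.564, -1.715, -0.799]
ft_force: [-0.5, 0.4, -1.2]
width: 0.403
grip_force: 0.0
332 [-0.09246306 -0.09155021 -0.06463464] [-0.00551647  0.00018521  0.00583859] [0.04262802 0.04350254]
```

View pics/w8.png

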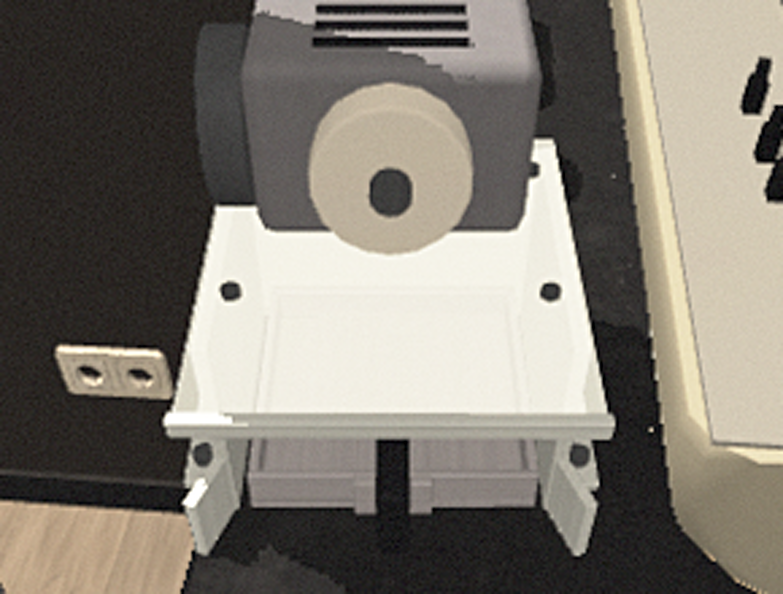

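The fin now reads at x = -92 mm, 4 mm deeper than at the start (-96 by the same camera). It sits central at y = 0.2 mm and level at 43 mm high. The pan front at row 506 is square and the pan is empty. The push ended on a firm 9 N stop.

```bash
python3 -c "
from station import env
print(env.finish_job())"
```

```text
the job is handed in; nothing more can be done
None
```

The job is handed in: both offcuts are in the scrap bin, the empty pan is back under the cover against a firm stop, and nothing else on the worktop was knowingly touched; the hand-in returned no verdict.

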